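# Load the hand press and crank the carrier up to its stop

### The arm

A 6-joint arm with a two-finger parallel gripper is mounted at the origin on the work surface. World frame = base frame: x ahead of the robot, y to its left, z up, the work surface at z = 0. Lengths are in mm, angles in rad, forces in N, time in s.
With the tool pointing down it reaches from about 325 to 850 mm from the base axis. Payload 4.4 kg.
Tool frame: the origin (TCP) lies midway between the tips of the shut fingers; the grasp point (between the pads) lies 19 mm behind it; x points along the fingers, y is the direction in which the jaws open and shut, and the axes are right-handed (so a half turn about x gives the same grasp; the last joint's range is limited). The gripper opens to 94 mm and grips with 3 to 60 N. Pads are 16 mm wide; open, the fingers measure 119 mm over their backs; the gripper's body (75 mm by 177 mm) begins 78 mm behind the grasp point.
Start: joints at [1.135, 0.207, 1.542, -0, 1.393, -0.15], TCP at [161.565, 551.837, 205.447] pointing down, gripper open.
Joint ranges: [-2.73, 2.73], [-0.86, 2.22], [0.23, 2.46], [-1.11, 4.25], [0.08, 2.63], [-2.82, 2.82]. Speed limits (rad/s): [2.79, 2.79, 3.14, 3.14, 3.14, 3.14].

### API

Orientations are given as [roll, pitch, yaw] about the fixed x, y, z axes, in that order (R = Rz(yaw) Ry(pitch) Rx(roll)).
In Python, from cell import bot gives the robot as it stands.
- The arm moves only by the tool send_rows, never from a script. Its argument "series" is one flat list of numbers, 7 for each row, row after row: the shift along the world's x, y, z in cm, then the turn, a rotation vector about the world's x, y, z in rad, then the finger opening in cm, from 0 to 9.4. A call has exactly 10 rows; each row is the pose to reach, as a shift and turn from the pose commanded when the call began; what a row does not reach only later rows make up. A row lasts 1/12 s, in which the tool goes at most 41.7 mm and 7.16 degrees, less where a joint would pass 70% of its speed; a pose out of reach is approached as far as the arm can. A call with a gripper value outside its range is refused whole. The fingers move at their own pace and stop on an object; "grip_force" is the grip in N (left out, the last holds). Time passes only in rows, so rows that repeat a pose let the fingers close, or fill a call up. It gives the time, the measured TCP pose, the force and the opening at its end, in the units of the state.
- bot.sense(): the state, without advancing time (a new reading comes with each control period).
- bot.grab_frame(name): name is "scene" or "top"; returns the picture (384x512x3 uint8, blue, green, red); there is no depth.
- bot.get_calibration(name): a dict with "fx", "fy", "cx", "cy" (pixels), "dist" ([k1, k2, p1, p2, k3] as OpenCV has them; the pictures are not rectified), "rvec" (rotation vector, rad) and "tvec" (3), from world to camera coordinates, as OpenCV has them. Camera axes: x right, y down, z forward; pixel columns grow to the right and rows downward; lengths in mm; the calibration is good to about 2 mm. A picture is of the moment at which its call begins. get_calibration takes no time and is no camera call.
- bot.hand_in(): hands the job in, once; it reports no verdict.
Trained networks look in the newest picture that a camera, given by its name, has taken for a name from the list of things; names that differ only in an ending like _2 or _b are one class to them, and where a whole thing is asked for, a point or a joint stands for the part that bears it (a point fixed in the world has none). Each returns a list of dicts, best first, with "p" (0 to 1); they miss things now and then, are a little off and sometimes report something else, mostly with a low value. They report only what shows in the picture. A call takes as long as a camera call. They do not tell look-alikes from the thing itself.
- bot.regions_of(camera, name): "mask" (384x512 bool, what is visible of it) and "position" ([row, column] in pixels, amid what is visible of it).
The state is a dict: "time_s": time; "joint_positions": joint angles; "joint_velocities": joint speeds; "joint_efforts": joint torques, N m; "tcp_pos": TCP position; "eef_rot": TCP orientation; "ft_force": force on the tool from outside, world axes, zero at the start; "ft_torque": the same for the moment, N m; "gripper_width": finger opening in mm.
Only numpy, scipy, OpenCV 4.12 (cv2) and the standard library are available. Lean on these libraries where they do the work, as an engineer would, in place of code of your own. Each camera call takes 0.05 s, during which the arm holds its last target. There are 200 camera calls.

### The job

Set the loose pin carrier fully down in the pocket of the hand press's carriage and let go of it. Then hold the crank's upright handle and wind it clockwise, about two turns, until the carrier has pushed the depth stop's sprung plunger in by about 1 mm, under 2 mm; each turn has a heavy point, so keep an even pace through it (under half a turn a second, never racing on or running back). Let go of the crank there and leave the other things on the bench alone.

Things in the scene. Friction and masses are not known exactly. Their poses are not given: they have to be found in the camera images.
- press: Hand press, fixed. Grey base 280 x 360 x 16 mm; cream gear housing (top 84 mm high) with the crank at local (0, -90) mm; carriage track along local x at y = 100. A portal (posts; beam 144 to 180 mm high, 44 thick, 138 wide) over the track at (22, 100). Origin: centre of base underside; z up; winding clockwise moves the carriage along local +x.
- pocket (a point): Centre of the floor of the pocket in the carriage (aluminium tray), 40 mm above the bench. Pocket 61 x 49 mm (press x by y): 2.5 mm play each side of the carrier; side walls 8 mm high, far one 4, near one (press -x) 16. Starts about at local (-75, 100) mm, 97 mm before the portal, and moves 40 mm along the press's +x per clockwise turn of the crank.
- carrier: Pin carrier, loose: aluminium plate 56 x 44 x 14 mm (x by y), about 140 g, with two rows of brass pins 7 mm tall near its short edges and a black boss 22 x 22 mm in the middle, 14 to 44 mm above its underside, to grip it by. Origin: centre of the underside, z up. Fits the pocket either way round, its long side along the press's x.
- crank_hub (a point): Point on the crank's vertical axis, 127 mm above the bench, level with the middle of the handle, which circles it 55 mm away. The drive is light near whole turns, heaviest 1.7 to 2.1 rad into each turn (10 to 18 N at the handle, it differs), and from 3.4 rad on it pulls the crank on with up to 11 N; all about as sin a - 0.5 sin 2a, plus friction.
- handle_mid (a point): Middle of the crank's upright handle: a black round sleeve 19 mm in diameter, spinning freely on its pin, from 103 to 149 mm above the bench (this point 127 mm), 55 mm from the crank axis. Room for fingers all round it. The crank's steel arm lies just below it, 94 to 102 mm high.
- crank (a joint): Crank angle (rad), growing clockwise seen from above; at 0 the arm points from the axis to the press's -x. Starts within 0.45 of 0. With the carrier loaded the plunger is met somewhere between 11.5 and 12.95 (the stop is set differently on each press). Let go of in mid-turn the crank runs away; within about 0.5 rad of whole turns it stays as left.
- track_end (a point): Top of the far end of the carriage track, 28 mm high. Nearer on the track, beyond the portal, is clamped the depth stop: dark block 30 x 44 x 36 mm with a plunger (26 mm wide, 46 to 55 mm high) whose face is 93 to 101 mm before this point. It yields at 35 N, then 30 N per mm: at the handle 4 N more, then 3.5 N per mm (0.16 rad), over 3.6 N of friction.
- board: Green circuit board 90 x 70 mm, a bystander.
- meter: Grey hand meter 150 x 75 x 34 mm, a bystander.
- driver: Screwdriver lying on the bench, a bystander.
- spool: Grey flanged spool 56 mm wide, 42 mm tall, a bystander.
- sink: Finned aluminium heat sink 50 x 44 x 28 mm, no boss, a bystander.
- jar: White jar 48 mm wide, 65 mm tall, a bystander.
Mind the look-alikes: they are no part of the job. Leave any blue or turquoise look-alike of the carrier alone.

How it is judged:
By the outcome, as a careful person would: the job done as asked, in the order asked, and still so for the second after the job is handed in, with the robot touching nothing.
It also fails if it takes over 72 s, if anything falls off the work surface, if the arm or the gripper's body presses on something with over 40 N, if the wrist force passes 120 N, or if a joint passes its speed limit or range.

## Working session

There is one attempt and no reset: what is moved stays moved. The work goes in short steps, Python scripts to look and compute and a tool call to move; the robot and the scene stay as the last step left them, time stands still between calls to the robot, and variables do not carry over. Pictures are saved under pics/ and viewed, about 8 in all and at most 12, crops included, and the job is handed in when it is done.

Besides the shell and the picture viewer there is one more tool, called after "Call:" as name(argument=value, ...), one argument or row to a line, values as JSON. send_rows: Moves the arm, as the interface text tells. Its arguments: {"type":"object","properties":{"series":{"type":"array","items":{"type":"number"}},"grip_force":{"type":"number"}},"required":["series"]}

```bash
ls; mkdir -p pics
python3 - <<'E'
from cell import bot
import cv2
for n in ("scene","top"):
    cv2.imwrite(f"pics/{n}0.png",cv2.resize(bot.grab_frame(n),(800,600)))
    c=bot.get_calibration(n);print(n,{k:[round(float(x),3) for x in __import__('numpy').ravel(v)] for k,v in c.items()})
print(bot.sense())
E
```

```text
pics
scene {'fx': [360.411], 'fy': [360.411], 'cx': [249.749], 'cy': [193.651], 'dist': [-0.105, 0.0, 0.0, 0.0, 0.0], 'rvec': [2.429, 0.611, -0.218], 'tvec': [-483.111, -126.383, 1278.08]}
top {'fx': [454.462], 'fy': [454.462], 'cx': [260.157], 'cy': [188.511], 'dist': [-0.052, 0.0, 0.0, 0.0, 0.0], 'rvec': [2.194, -2.18, 0.072], 'tvec': [15.05, 531.178, 1247.727]}
{'time_s': 0.1, 'joint_positions': array([ 1.13550266e+00,  2.07300788e-01,  1.54276743e+00, -2.41375002e-05,
        1.39348246e+00, -1.50520263e-01]), 'joint_velocities': array([-7.27371651e-04,  9.29544857e-05, -3.51710719e-03, -4.54982900e-04,
        1.18946440e-03, -7.22001275e-04]), 'joint_efforts': array([ 1.93797719e-04, -3.71864104e+01, -2.82293415e+01,  7.00388546e-02,
        3.10788502e-02, -2.26100099e-05]), 'tcp_pos': array([161.27068778, 551.18878889, 204.44691844]), 'eef_rot': array([-1.70918731,  1.56883815, -1.99395644]), 'ft_force': array([ 0.52221484, -0.3392628 ,  1.02409982]), 'ft_torque': array([-0.02338177,  0.01286097, -0.01008498]), 'gripper_width': 94.27044373904288}
```

View pics/scene0.png

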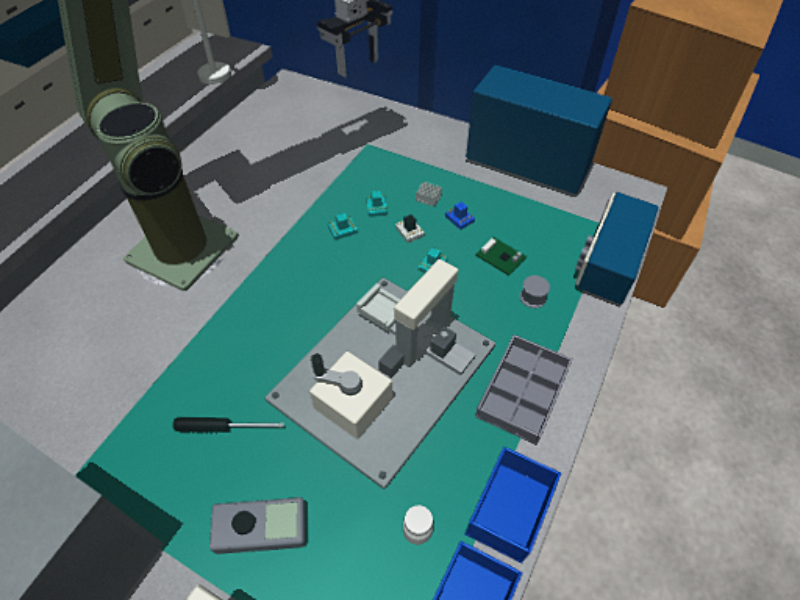

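View pics/top0.png

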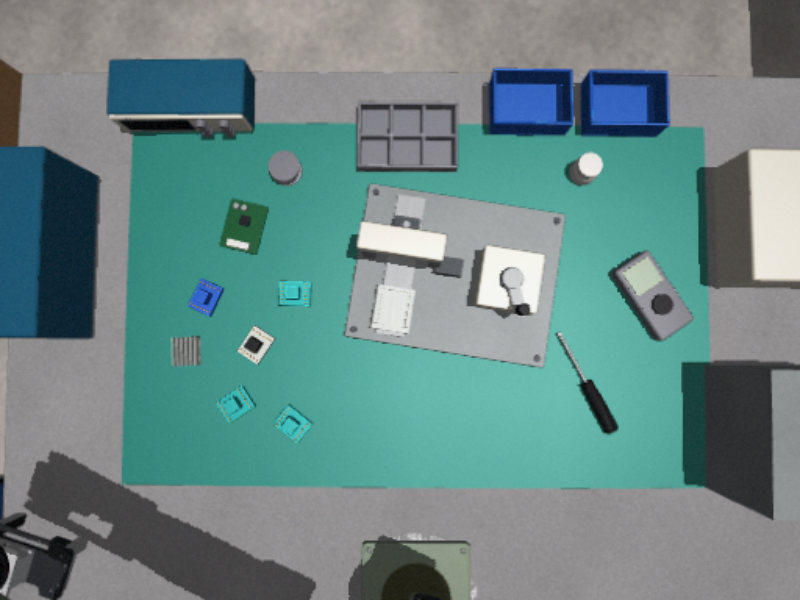

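The carrier candidates, in top-view pixels on the 800-wide picture, are:
- silver plate with a black boss at (256,345)
- turquoise at (294,293), (236,403) and (293,423)
- blue at (206,297)
- finned heat sink at (186,350)

Only (256,345) fits: it has an aluminium plate, a black boss and brass pins. The press is at (455,275), with its crank handle at (523,309) and its pocket at (393,308).

```bash
cat > h.py <<'E'
import numpy as np, cv2
from cell import bot
from scipy.optimize import least_squares
C={n:bot.get_calibration(n) for n in ("scene","top")}
for c in C.values():
    c['K']=np.array([[c['fx'],0,c['cx']],[0,c['fy'],c['cy']],[0,0,1.]]);c['R']=cv2.Rodrigues(np.array(c['rvec'],float))[0];c['t']=np.array(c['tvec'],float).ravel();c['d']=np.array(c['dist'],float)
def rays(n,uv):
    c=C[n];p=cv2.undistortPoints(np.array(uv,float).reshape(-1,1,2),c['K'],c['d'])[:,0]
    d=np.c_[p,np.ones(len(p))]@c['R'];return -c['R'].T@c['t'],d
def onz(n,uv,z):
    o,d=rays(n,uv);return o+d*((z-o[2])/d[:,2])[:,None]
def proj(n,P):
    c=C[n];return cv2.projectPoints(np.array(P,float).reshape(-1,1,3),c['R'],c['t'],c['K'],c['d'])[0][:,0]
def tri(a,b):
    A=[];B=[]
    gaps=[]
    for n,uv in (("scene",a),("top",b)):
        o,d=rays(n,[uv]);d=d[0]/np.linalg.norm(d[0]);M=np.eye(3)-np.outer(d,d);A.append(M);B.append(M@o)
    X=np.linalg.solve(sum(A),sum(B));return X,[np.linalg.norm(A[i]@X-B[i]) for i in (0,1)]
E
cat > a.py <<'E'
from h import *
im={n:bot.grab_frame(n) for n in C}
for name in ("carrier","press","pocket","crank_hub","handle_mid","track_end"):
    for n in C:
        r=bot.regions_of(n,name)
        for q in r[:6]: print(name,n,round(q['p'],2),np.round(q['position'][::-1],1),q['mask'].sum())
        if name=="press" and r: np.save(f"pm_{n}.npy",r[0]['mask'])
m=np.load("pm_top.npy").astype(np.uint8)
c=max(cv2.findContours(m,0,1)[0],key=cv2.contourArea)[:,0]
P=onz("top",c,16)[:,:2]
def res(v):
    R=np.array([[np.cos(v[2]),np.sin(v[2])],[-np.sin(v[2]),np.cos(v[2])]])
    q=np.abs((P-v[:2])@R.T)-[140,180]
    return np.where(q.max(1)>0,np.hypot(*np.maximum(q,0).T),q.max(1))
b=min((least_squares(res,[*P.mean(0),y],loss='soft_l1',f_scale=2) for y in (0,-.15,.15)),key=lambda s:s.cost)
print("press",b.x,np.median(abs(b.fun)))
a=cv2.resize(im["top"][170:290,90:210],(600,600),interpolation=cv2.INTER_CUBIC)
cv2.imwrite("pics/crop1.png",a)
np.save("top0.npy",im["top"]);np.save("scene0.npy",im["scene"])
E
python3 a.py
```

```text
carrier scene 0.73 [273.4 124. ] 137
carrier scene 0.61 [292.6 135.7] 209
carrier scene 0.59 [263.7 143.3] 188
carrier scene 0.53 [241.1 129.7] 204
carrier scene 0.45 [216.6 147.7] 220
carrier scene 0.42 [274.2 165.5] 99
carrier top 0.83 [188.7 187.6] 338
carrier top 0.8 [188.2 270.8] 318
carrier top 0.78 [160.4 219. ] 307
carrier top 0.75 [155.4 257.4] 350
carrier top 0.7 [127.9 189. ] 341
press scene 0.23 [131.7 270.4] 443
press top 0.72 [291.2 172.9] 12662
press top 0.49 [182.1 107.5] 383
pocket scene 0.96 [242.3 195.3] 505
pocket top 0.65 [251.9 195.4] 648
crank_hub top 0.51 [331.6 184.6] 315
handle_mid scene 0.48 [202. 233.] 91
handle_mid scene 0.3 [270.6 330.4] 376
handle_mid top 0.39 [338.2 194.1] 49
track_end scene 0.77 [243.9 238.9] 10545
track_end scene 0.71 [273.5 120.4] 155
track_end top 0.84 [295.2 177.2] 12640
press [ 5.68530345e+02 -6.75464235e+01 -1.50591366e-01] 1.7197436487045934
```

View pics/crop1.png

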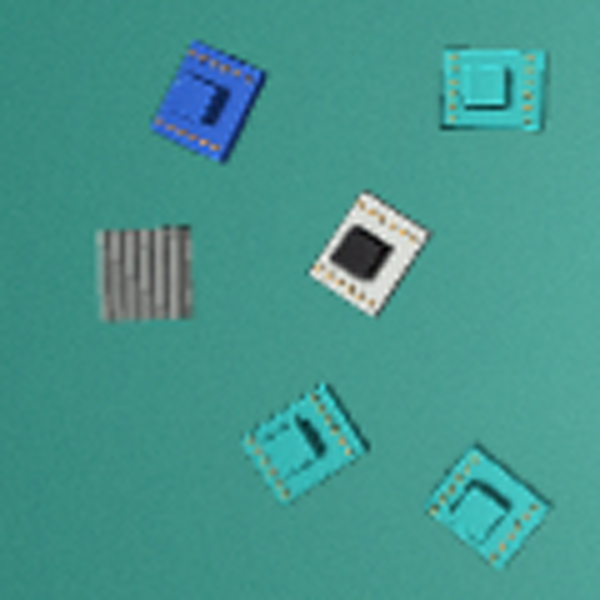

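The crop confirms it: the silver plate with black boss and brass pins (crop (370,252)) is the carrier. The others are turquoise or blue, or the heat sink. Next I fit its pose and overlay the press model.

```bash
cat > b.py <<'E'
from h import *
T=np.load("top0.npy");S=np.load("scene0.npy")
def seg(im,uv,r):
    h=cv2.cvtColor(im,cv2.COLOR_BGR2HSV);m=((h[...,1]<75)|(h[...,2]<45)).astype(np.uint8)
    k=np.zeros_like(m);u,v=map(int,uv);k[v-r:v+r,u-r:u+r]=1
    n,l,s,c=cv2.connectedComponentsWithStats(m*k)
    i=1+np.argmax(s[1:,4]);return (l==i).astype(np.uint8)
mk={"top":seg(T,(164,221),18),"scene":seg(S,(262,145),16)}
box=lambda x,y,z: np.array([[a*x/2,b*y/2,c] for a in(-1,1) for b in(-1,1) for c in z])
mod=np.r_[box(56,44,(0,14)),box(22,22,(14,44))]
def sil(n,v):
    c,s=np.cos(v[3]),np.sin(v[3]);W=mod@np.array([[c,s,0],[-s,c,0],[0,0,1]])+v[:3]
    uv=proj(n,W);m=np.zeros((384*4,512*4),np.uint8)
    for k in (slice(0,8),slice(8,16)):
        cv2.fillConvexPoly(m,np.round((cv2.convexHull(uv[k].astype(np.float32))+.5)*4*16).astype(np.int32),1,shift=4)
    return cv2.resize(m.astype(np.float32),(512,384),interpolation=cv2.INTER_AREA)
def cost(v,ns=("top","scene")): return sum(((sil(n,v)-mk[n])**2).sum() for n in ns)
from scipy.optimize import minimize
x0=onz("top",[(164,221)],20)[0]
print({n:mk[n].sum() for n in mk},x0)
best=None
for y in np.arange(-1.5,1.6,.5):
    r=minimize(cost,[x0[0],x0[1],0,y],method="Nelder-Mead",options=dict(initial_simplex=np.array([x0[0],x0[1],0,y])+np.r_[np.zeros((1,4)),np.diag([8,8,8,.4])]))
    if best is None or r.fun<best.fun:best=r
print("carrier",best.x,best.fun)
# boss black blob
bl={}
for n,im in(("top",T),("scene",S)):
    g=cv2.erode(mk[n],None)*0+mk[n]; b=(im.max(2)<75)&(g>0); bl[n]=np.argwhere(b)[:,::-1].mean(0);print(n,bl[n],b.sum())
print("boss",tri(bl["scene"],bl["top"]), "camT",-C["top"]["R"].T@C["top"]["t"])
print("pocket tri",tri((242.3,195.3),(251.9,195.4)),"handle",tri((202,233),(334,198)))
E
python3 b.py
cat > ov.py <<'E'
from h import *
import sys
def W(v,L):
    c,s=np.cos(v[2]),np.sin(v[2]);L=np.array(L,float);return np.c_[v[0]+c*L[:,0]-s*L[:,1],v[1]+s*L[:,0]+c*L[:,1],L[:,2]]
def rect(cx,cy,w,h,z):return [[cx+a*w/2,cy+b*h/2,z] for a,b in((-1,-1),(1,-1),(1,1),(-1,1),(-1,-1))]
def draw(ims,v,out,px=-75):
    o=[]
    for n,(u0,v0,w,h,k) in (("top",(215,112,155,130,3)),("scene",(165,160,160,155,3))):
        a=cv2.resize(ims[n][v0:v0+h,u0:u0+w],None,fx=k,fy=k,interpolation=cv2.INTER_CUBIC)
        for L,col in ((rect(0,0,280,360,16),(0,0,255)),(rect(px,100,61,49,40),(255,0,0)),(rect(px,100,61,49,48),(255,0,255)),(rect(22,100,44,138,180),(0,255,255)),([[55*np.cos(t),-90+55*np.sin(t),149] for t in np.linspace(0,6.28,40)],(0,160,0)),([[-4,-90,127],[4,-90,127]],(0,0,255))):
            p=(proj(n,W(v,L))+.5-[u0,v0])*k
            cv2.polylines(a,[np.round(p*16).astype(np.int32)],False,col,1,cv2.LINE_AA,4)
        o.append(a)
    H=max(x.shape[0] for x in o);o=[cv2.copyMakeBorder(x,0,H-x.shape[0],0,0,0) for x in o]
    a=np.hstack(o);s=min(800/a.shape[1],1);cv2.imwrite(out,cv2.resize(a,None,fx=s,fy=s,interpolation=cv2.INTER_AREA))
if __name__=="__main__":
    draw({n:np.load(n+"0.npy") for n in C},[568.5,-67.5,-.1506],"pics/ov1.png")
E
python3 ov.py
```

```text
{'top': np.uint64(325), 'scene': np.uint64(175)} [438.96072621 284.47795338  20.        ]
carrier [441.33505231 288.83754112   1.19019015  -0.56359084] 47.03125
top [161.86666667 220.22666667] 75
scene [262.17241379 143.12068966] 58
boss (array([441.91258882, 289.94585948,  24.9680162 ]), [np.float64(0.9974562904765939), np.float64(0.9974562904765043)]) camT [ 446.76432025   17.45163197 1280.35021785]
pocket tri (array([506.99264381,  38.47291834,  52.16477602]), [np.float64(3.611657638730508), np.float64(3.6116576387305623)]) handle (array([ 500.56633363, -169.73589964,  127.50453316]), [np.float64(0.2096686908170255), np.float64(0.20966869081692024)])
```

View pics/ov1.png

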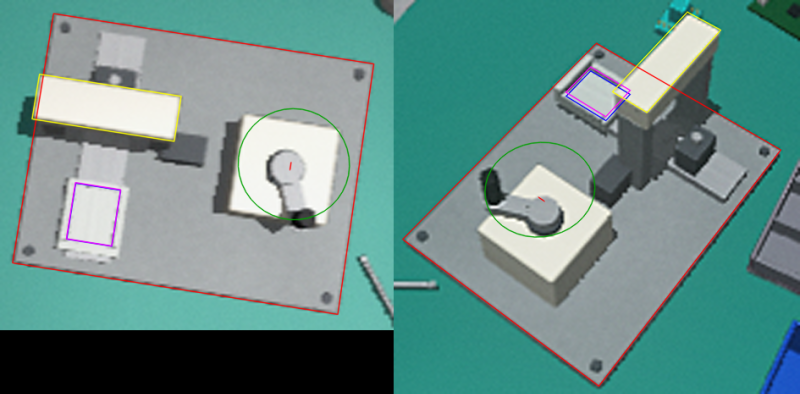

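The overlay fits the base, beam and hub very well. The crank angle is about -0.39. Next I zoom in on the tray to get the pocket's x.

Run:
```python
from h import *
from ov import W,rect
v=[568.5,-67.5,-.1506];o=[]
for n,(u0,v0,w,h) in (("top",(230,170,50,60)),("scene",(220,170,50,60))):
    k=8;a=cv2.resize(np.load(n+"0.npy")[v0:v0+h,u0:u0+w],None,fx=k,fy=k,interpolation=cv2.INTER_CUBIC)
    for L,col in ((rect(-75,100,61,49,40),(255,0,0)),(rect(-78,100,61,49,40),(0,0,255))):
        p=(proj(n,W(v,L))+.5-[u0,v0])*k
        cv2.polylines(a,[np.round(p*16).astype(np.int32)],False,col,1,cv2.LINE_AA,4)
    o.append(a)
cv2.imwrite("pics/pk.png",np.hstack(o))
# profile along press x in top view at z=48ish , averaged over y 85..115
g=cv2.cvtColor(np.load("top0.npy"),cv2.COLOR_BGR2GRAY).astype(np.float32)
def prof(L): 
    p=proj("top",W(v,L)).astype(np.float32);return cv2.remap(g,p[:,:1],p[:,1:],1).ravel()
xs=np.arange(-130,-25,2.)
print([(int(x),int(prof([[x,y,44] for y in range(85,116,3)]).mean())) for x in xs])
print([(int(y),int(prof([[x,y,44] for x in range(-92,-55,3)]).mean())) for y in np.arange(62,140,2)])
```

```text
[(-130, 167), (-128, 165), (-126, 163), (-124, 182), (-122, 203), (-120, 204), (-118, 199), (-116, 214), (-114, 226), (-112, 227), (-110, 227), (-108, 226), (-106, 227), (-104, 228), (-102, 228), (-100, 228), (-98, 227), (-96, 227), (-94, 228), (-92, 227), (-90, 227), (-88, 227), (-86, 227), (-84, 227), (-82, 227), (-80, 227), (-78, 227), (-76, 227), (-74, 227), (-72, 227), (-70, 227), (-68, 227), (-66, 227), (-64, 227), (-62, 227), (-60, 227), (-58, 227), (-56, 227), (-54, 227), (-52, 227), (-50, 226), (-48, 215), (-46, 210), (-44, 226), (-42, 226), (-40, 212), (-38, 201), (-36, 199), (-34, 199), (-32, 199), (-30, 199), (-28, 198), (-26, 198)]
[(62, 166), (64, 170), (66, 191), (68, 215), (70, 225), (72, 219), (74, 203), (76, 210), (78, 220), (80, 226), (82, 228), (84, 227), (86, 227), (88, 227), (90, 227), (92, 227), (94, 227), (96, 228), (98, 229), (100, 228), (102, 226), (104, 225), (106, 225), (108, 227), (110, 227), (112, 228), (114, 227), (116, 226), (118, 225), (120, 224), (122, 218), (124, 217), (126, 220), (128, 221), (130, 200), (132, 152), (134, 123), (136, 139), (138, 155)]
```

View pics/pk.png

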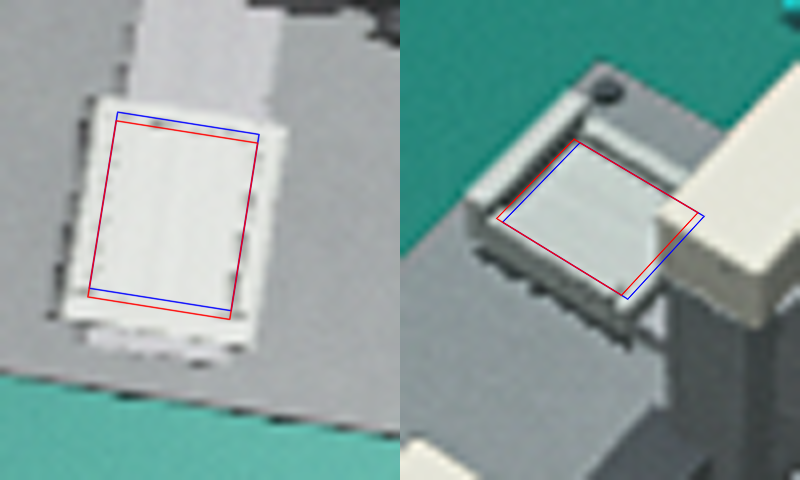

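Run:
```python
from h import *
from scipy.spatial.transform import Rotation as R
s=bot.sense();M=R.from_euler('xyz',s['eef_rot']).as_matrix();print(M.round(3),s['tcp_pos'])
a=np.arctan2(M[1,1],M[0,1]);print("jaw az",a)
for n,t in(("carrier",-.5636+np.pi/2),("pocket",-.1506+np.pi/2)):
    d=(t-a+np.pi/2)%np.pi-np.pi/2;print(n,t,"turn",d)
```

```text
[[ 0.     0.281  0.96 ]
 [ 0.     0.96  -0.281]
 [-1.     0.    -0.   ]] [161.56485176 551.85224072 205.4746796 ]
jaw az 1.2860103499942483
carrier 1.0071963267948965 turn -0.2788140231993519
pocket 1.4201963267948965 turn 0.13418597680064814
```

Call:
send_rows(
  series=[1,-1,0,0,0,-0.01,6,3.6,-3.4,0,0,0,-0.04,6,6.5,-6.1,0,0,0,-0.07,6,9.4,-8.8,-1,0,0,-0.1,6,12.2,-11.5,-2,0,0,-0.13,6,15.1,-14.2,-3,0,0,-0.16,6,18,-16.9,-4,0,0,-0.19,6,20.8,-19.5,-5,0,0,-0.22,6,23.6,-22.2,-6,0,0,-0.25,6,26,-24.4,-7,0,0,-0.279,6],
)

```text
time_s: 1.63
tcp_pos: [423.4, 304.9, 135.3]
eef_rot: [0.04, 1.57, -0.527]
ft_force: [-0.6, -0.1, -0.1]
gripper_width: 60.0
```

Call:
send_rows(
  series=[1.5,-1.4,-1.5,0,0,0,6,2,-1.9,-3,0,0,0,6,2,-1.9,-3,0,0,0,6,2,-1.9,-3,0,0,0,6,2,-1.9,-3,0,0,0,6,2,-1.9,-3,0,0,0,6,2,-1.9,-3,0,0,0,6,2,-1.9,-3,0,0,0,6,2,-1.9,-3,0,0,0,6,2,-1.9,-3,0,0,0,6],
)

```text
time_s: 2.47
tcp_pos: [441.5, 289.3, 105.9]
eef_rot: [0.966, 1.57, 0.403]
ft_force: [0.5, -0.1, 0.8]
gripper_width: 60.0
```

Call:
send_rows(
  series=[0,0,-1,0,0,0,6,0,0,-3,0,0,0,6,0,0,-5.5,0,0,0,6,0,0,-7.5,0,0,0,6,0,0,-8.7,0,0,0,6,0,0,-8.7,0,0,0,4,0,0,-8.7,0,0,0,2.5,0,0,-8.7,0,0,0,1.5,0,0,-8.7,0,0,0,1.5,0,0,-8.7,0,0,0,1.5],
  grip_force=25,
)

```text
time_s: 3.3
tcp_pos: [442.8, 289.4, 19.9]
eef_rot: [0.985, 1.568, 0.421]
ft_force: [0.2, -0.4, 0.2]
gripper_width: 30.1
```

Call:
send_rows(
  series=[0,0,0,0,0,0,1.5,0,0,0,0,0,0,1.5,0,0,1,0,0,0,1.5,0,0,3,0,0,0,1.5,0,0,6,0,0,0,1.5,0,0,9,0,0,0,1.5,0,0,11,0,0,0,1.5,0,0,12,0,0,0,1.5,0,0,12,0,0,0,1.5,0,0,12,0,0,0,1.5],
)

```text
time_s: 4.13
tcp_pos: [441.2, 288.7, 138.3]
eef_rot: [-2.207, 1.571, -2.771]
ft_force: [0.3, -0.1, -1.9]
gripper_width: 21.9
```

Call:
send_rows(
  series=[0.3,-1,0,0,0,0.02,1.5,1,-4,0,0,0,0.07,1.5,1.8,-7,0,0,0,0.12,1.5,2.7,-10,0,0,0,0.17,1.5,3.5,-13.2,0,0,0,0.22,1.5,4.4,-16.4,0,0,0,0.27,1.5,5.2,-19.6,0,0,0,0.32,1.5,5.9,-22.3,0,0,0,0.37,1.5,6.4,-24,-0.5,0,0,0.4,1.5,6.53,-24.58,-1,0,0,0.413,1.5],
)

```text
time_s: 4.97
tcp_pos: [506.1, 40.5, 126.3]
eef_rot: [-2.816, 1.568, -2.969]
ft_force: [0.1, 0.1, -1.1]
gripper_width: 21.9
```

Call:
send_rows(
  series=[0,0,-0.5,0,0,0,1.5,0,0,-1.5,0,0,0,1.5,0,0,-2.85,0,0,0,1.5,0,0,-2.85,0,0,0,1.5,0,0,-2.85,0,0,0,1.5,0,0,-2.85,0,0,0,1.5,0,0,-2.85,0,0,0,1.5,0,0,-2.85,0,0,0,1.5,0,0,-2.85,0,0,0,1.5,0,0,-2.85,0,0,0,1.5],
)

```text
time_s: 5.8
tcp_pos: [507.3, 43.1, 100.5]
eef_rot: [0.093, 1.57, -0.058]
ft_force: [0.1, -0.2, -1.7]
gripper_width: 21.8
```

Run:
```python
from h import *
from ov import W,rect
s=bot.sense();print(s['tcp_pos'],s['ft_force'])
z=s['tcp_pos'][2]-18.45
v=[568.5,-67.5,-.1506];o=[]
ims={n:bot.grab_frame(n) for n in C}
for n,(u0,v0,w,h) in (("top",(225,155,50,70)),("scene",(215,140,50,70))):
    k=8;a=cv2.resize(ims[n][v0:v0+h,u0:u0+w],None,fx=k,fy=k,interpolation=cv2.INTER_CUBIC)
    for L,col in ((rect(-77.5,100,56,44,z),(0,0,255)),(rect(-77.5,100,56,44,z+14),(255,0,0))):
        p=(proj(n,W(v,L))+.5-[u0,v0])*k
        cv2.polylines(a,[np.round(p*16).astype(np.int32)],False,col,1,cv2.LINE_AA,4)
    o.append(a)
cv2.imwrite("pics/hov.png",np.hstack(o))
```

```text
[507.27057872  43.0788129  100.48183001] [ 0.09435286 -0.23342538 -1.67462424]
```

View pics/hov.png

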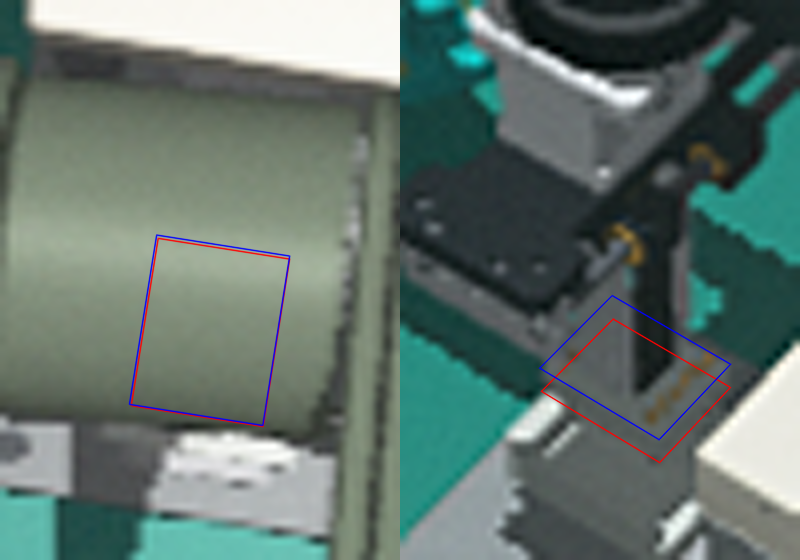

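Call:
send_rows(
  series=[0,0,-0.5,0,0,0,1.5,0,0,-1.2,0,0,0,1.5,0,0,-1.9,0,0,0,1.5,0,0,-2.5,0,0,0,1.5,0,0,-2.9,0,0,0,1.5,0,0,-3.1,0,0,0,1.5,0,0,-3.2,0,0,0,1.5,0,0,-3.2,0,0,0,1.5,0,0,-3.2,0,0,0,1.5,0,0,-3.2,0,0,0,1.5],
)

```text
time_s: 6.73
tcp_pos: [507.1, 43.0, 68.2]
eef_rot: [0.037, 1.57, -0.114]
ft_force: [-0.4, -0.3, -1.9]
gripper_width: 21.7
```

Call:
send_rows(
  series=[0,0,-0.1,0,0,0,1.5,0,0,-0.2,0,0,0,1.5,0,0,-0.3,0,0,0,1.5,0,0,-0.4,0,0,0,1.5,0,0,-0.5,0,0,0,1.5,0,0,-0.6,0,0,0,1.5,0,0,-0.6,0,0,0,1.5,0,0,-0.6,0,0,0,1.5,0,0,-0.6,0,0,0,1.5,0,0,-0.6,0,0,0,1.5],
)

```text
time_s: 7.57
tcp_pos: [506.9, 43.0, 62.0]
eef_rot: [-0.008, 1.571, -0.159]
ft_force: [-1.1, 0.5, -2.0]
gripper_width: 21.6
```

Call:
send_rows(
  series=[0,0,-0.1,0,0,0,1.5,0,0,-0.2,0,0,0,1.5,0,0,-0.3,0,0,0,1.5,0,0,-0.38,0,0,0,1.5,0,0,-0.38,0,0,0,1.5,0,0,-0.38,0,0,0,1.5,0,0,-0.38,0,0,0,1.5,0,0,-0.38,0,0,0,1.5,0,0,-0.38,0,0,0,1.5,0,0,-0.38,0,0,0,1.5],
)

```text
time_s: 8.4
tcp_pos: [506.9, 43.0, 59.4]
eef_rot: [-2.394, 1.571, -2.545]
ft_force: [-3.4, 0.1, 8.2]
gripper_width: 22.0
```

Call:
send_rows(
  series=[0,0,0,0,0,0,2.6,0,0,0,0,0,0,3,0,0,0,0,0,0,4,0,0,0,0,0,0,4,0,0,0,0,0,0,4,0,0,0.5,0,0,0,4,0,0,1.5,0,0,0,4,0,0,3,0,0,0,4,0,0,5.5,0,0,0,4,0,0,8,0,0,0,4],
)

```text
time_s: 9.23
tcp_pos: [506.2, 43.1, 139.1]
eef_rot: [-3.107, 1.569, 3.025]
ft_force: [0.8, 0.3, 0.0]
gripper_width: 40.0
```

Call:
send_rows(
  series=[-0.3,-2,3,0,0,0,5,-1,-5,6,0,0,0,5,-2,-8,7,0,0,0,5,-2.5,-11,7,0,0,0,5,-2.8,-14,7,0,0,0,5,-2.8,-17,7,0,0,0,5,-2,-19.5,7,0,0,0,5,-1,-21,7,0,0,0,5,-0.65,-21.3,7,0,0,0,5,-0.65,-21.3,7,0,0,0,5],
)

```text
time_s: 10.07
tcp_pos: [500.9, -170.8, 208.9]
eef_rot: [-0.003, 1.57, -0.156]
ft_force: [0.3, 0.1, -0.1]
gripper_width: 49.9
```

Run:
```python
from h import *
from ov import W,rect
print(bot.sense()['tcp_pos'])
v=[568.5,-67.5,-.1506];o=[]
ims={n:bot.grab_frame(n) for n in C}
for n,(u0,v0,w,h) in (("top",(230,165,50,70)),("scene",(215,160,50,70))):
    k=8;a=cv2.resize(ims[n][v0:v0+h,u0:u0+w],None,fx=k,fy=k,interpolation=cv2.INTER_CUBIC)
    for L,col in ((rect(-77.5,100,56,44,54),(255,0,0)),(rect(-77.5,100,22,22,84),(0,0,255))):
        p=(proj(n,W(v,L))+.5-[u0,v0])*k
        cv2.polylines(a,[np.round(p*16).astype(np.int32)],False,col,1,cv2.LINE_AA,4)
    o.append(a)
cv2.imwrite("pics/seat.png",np.hstack(o))
for n in C: np.save(n+"1.npy",ims[n])
```

```text
[ 500.91161515 -170.77480204  208.85245692]
```

View pics/seat.png

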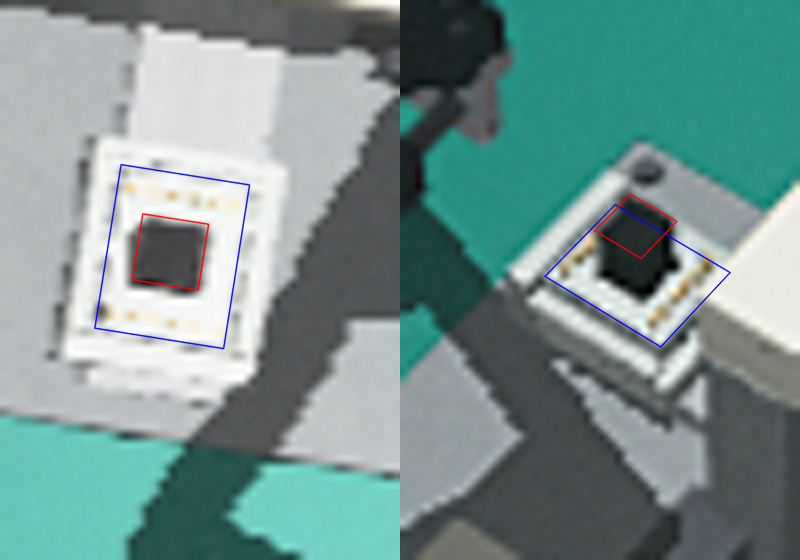

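Run:
```python
from h import *
print(bot.sense()['joint_positions'].round(3))
B={}
for n,(u0,v0,w,h) in (("top",(243,188,18,18)),("scene",(237,182,17,18))):
    im=np.load(n+"1.npy")[v0:v0+h,u0:u0+w]; b=im.max(2)<75; B[n]=np.argwhere(b)[:,::-1].mean(0)+[u0,v0];print(n,B[n],b.sum())
print(tri(B["scene"],B["top"]), tri((262.17,143.12),(161.87,220.23))[0])
```

```text
[-0.49   0.105  1.653  0.     1.385 -1.911]
top [250.37209302 196.90697674] 43
scene [244.20454545 190.45454545] 88
(array([505.695264  ,  44.71325102,  67.68459211]), [np.float64(0.7187386951563342), np.float64(0.7187386951563349)]) [441.90538562 289.93585065  24.97645254]
```

Call:
send_rows(
  series=[0,0,0,0,0,-0.06,3.6,0,0,0,0,0,-0.18,3.6,0,0,0,0,0,-0.3,3.6,0,0,0,0,0,-0.42,3.6,0,0,0,0,0,-0.54,3.6,0,0,0,0,0,-0.66,3.6,0,0,0,0,0,-0.78,3.6,0,0,0,0,0,-0.9,3.6,0,0,0,0,0,-1.02,3.6,0,0,0,0,0,-1.14,3.6],
)

```text
time_s: 11.0
tcp_pos: [499.9, -168.2, 208.3]
eef_rot: [-2.758, 1.57, 2.231]
ft_force: [-0.3, 0.2, 0.2]
gripper_width: 36.3
```

Call:
send_rows(
  series=[0,0,0,0,0,-0.12,3.6,0,0,-0.5,0,0,-0.24,3.6,0,0,-1.2,0,0,-0.36,3.6,0.06,0.04,-2,0,0,-0.42,3.6,0.06,0.04,-3,0,0,-0.43,3.6,0.06,0.04,-4,0,0,-0.43,3.6,0.06,0.04,-4.8,0,0,-0.43,3.6,0.06,0.04,-5,0,0,-0.43,3.6,0.06,0.04,-5,0,0,-0.43,3.6,0.06,0.04,-5,0,0,-0.43,3.6],
)

```text
time_s: 11.83
tcp_pos: [501.0, -169.5, 158.1]
eef_rot: [-2.356, 1.571, 2.207]
ft_force: [0.4, -0.3, -0.2]
gripper_width: 35.5
```

Run:
```python
from h import *
from ov import W
s=bot.sense();print(s['tcp_pos'],s['joint_positions'].round(2),s['ft_force'])
v=[568.5,-67.5,-.1506];o=[]
ims={n:bot.grab_frame(n) for n in C}
for n,(u0,v0,w,h) in (("top",(310,160,50,60)),("scene",(180,195,50,60))):
    k=8;o.append(cv2.resize(ims[n][v0:v0+h,u0:u0+w],None,fx=k,fy=k,interpolation=cv2.INTER_CUBIC))
    p=(proj(n,[s['tcp_pos'],s['tcp_pos']-[0,0,50]])+.5-[u0,v0])*k
    for q in p: cv2.circle(o[-1],tuple(int(x) for x in q),3,(0,0,255),-1)
cv2.imwrite("pics/han.png",np.hstack(o))
```

```text
[ 501.01565755 -169.51523401  158.13775245] [-0.49  0.15  1.71  0.    1.28 -0.34] [ 0.44469646 -0.25153767 -0.18112905]
```

View pics/han.png

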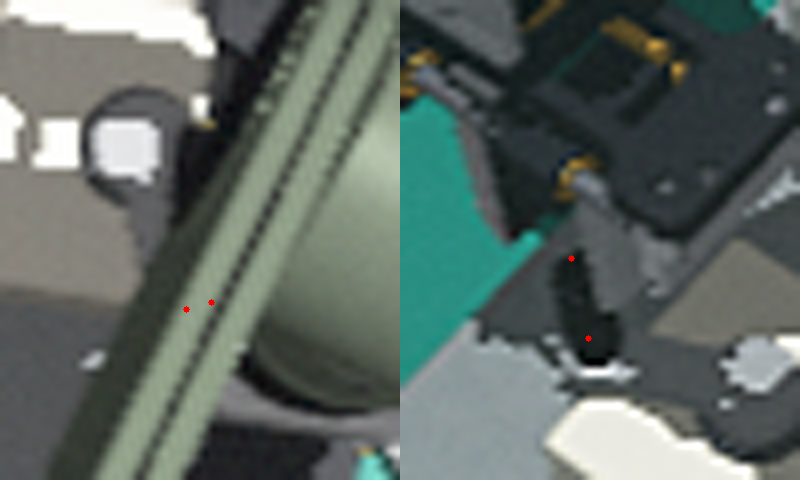

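The handle lies on the tool axis in the scene crop: dots at (571,259) and (588,338), within the black sleeve. I descend and grip.

Call:
send_rows(
  series=[0,0,-0.6,0,0,0,3.6,0,0,-1.6,0,0,0,3.6,0,0,-2.8,0,0,0,3.6,0,0,-4,0,0,0,3.6,0,0,-4.8,0,0,0,3.6,0,0,-5,0,0,0,3.6,0,0,-5,0,0,0,3.6,0,0,-5,0,0,0,2.6,0,0,-5,0,0,0,2,0,0,-5,0,0,0,1.2],
  grip_force=15,
)

```text
time_s: 12.77
tcp_pos: [502.1, -170.0, 108.9]
eef_rot: [1.36, 1.568, -0.361]
ft_force: [6.8, -1.1, -2.7]
gripper_width: 19.4
```

Call:
send_rows(
  series=[0,0,0,0,0,0,1.2,0,0,0,0,0,0,1.2,0,0,0,0,0,0,1.2,0,0,0,0,0,0,1.2,0,0,0,0,0,0,1.2,0,0,0,0,0,0,1.2,0,0,0,0,0,0,1.2,0,0,0,0,0,0,1.2,0,0,0,0,0,0,1.2,0,0,0,0,0,0,1.2],
  grip_force=55,
)

```text
time_s: 13.6
tcp_pos: [502.5, -170.1, 108.9]
eef_rot: [1.386, 1.567, -0.335]
ft_force: [5.2, -0.3, -2.1]
gripper_width: 18.0
```

```bash
cat > wind.py <<'E'
import sys,json,numpy as np
# args: start cmd x y (mm), list of angle increments per call
C0=np.array([555.7,-156.5]);y=-.1506
def pt(a):
    l=np.array([-np.cos(a),np.sin(a)])*55;return C0+[np.cos(y)*l[0]-np.sin(y)*l[1],np.sin(y)*l[0]+np.cos(y)*l[1]]
def rows(cmd,a,incs):
    s=[]
    for i in incs:
        a+=i;d=np.round((pt(a)-cmd)/10,2);s+=[f"{d[0]:g},{d[1]:g},0,0,0,0,1.2"]
    print(f"to a={a:.2f}:",", ".join(s));return cmd+d*10,a
if __name__=="__main__":
    cmd=np.array([500.965,-169.6]);a=-.40
    cmd,a=rows(cmd,a,[.04,.08]+[.12]*8)
    for k in range(8): cmd,a=rows(cmd,a,[.12]*10)
    print(cmd,a)
E
python3 wind.py
```

```text
to a=0.68: 0.09,0.17,0,0,0,0,1.2, 0.02,0.6,0,0,0,0,1.2, -0.03,1.26,0,0,0,0,1.2, 0.01,1.92,0,0,0,0,1.2, 0.12,2.57,0,0,0,0,1.2, 0.31,3.2,0,0,0,0,1.2, 0.57,3.8,0,0,0,0,1.2, 0.91,4.37,0,0,0,0,1.2, 1.3,4.9,0,0,0,0,1.2, 1.76,5.37,0,0,0,0,1.2
to a=1.88: 0.52,0.42,0,0,0,0,1.2, 1.08,0.77,0,0,0,0,1.2, 1.67,1.05,0,0,0,0,1.2, 2.3,1.25,0,0,0,0,1.2, 2.94,1.39,0,0,0,0,1.2, 3.6,1.44,0,0,0,0,1.2, 4.26,1.41,0,0,0,0,1.2, 4.91,1.31,0,0,0,0,1.2, 5.55,1.13,0,0,0,0,1.2, 6.15,0.87,0,0,0,0,1.2
to a=3.08: 0.58,-0.33,0,0,0,0,1.2, 1.11,-0.72,0,0,0,0,1.2, 1.58,-1.18,0,0,0,0,1.2, 2,-1.69,0,0,0,0,1.2, 2.36,-2.24,0,0,0,0,1.2, 2.65,-2.83,0,0,0,0,1.2, 2.86,-3.46,0,0,0,0,1.2, 3,-4.1,0,0,0,0,1.2, 3.06,-4.76,0,0,0,0,1.2, 3.04,-5.42,0,0,0,0,1.2
to a=4.28: -0.1,-0.65,0,0,0,0,1.2, -0.27,-1.29,0,0,0,0,1.2, -0.52,-1.9,0,0,0,0,1.2, -0.84,-2.47,0,0,0,0,1.2, -1.23,-3.01,0,0,0,0,1.2, -1.68,-3.49,0,0,0,0,1.2, -2.18,-3.92,0,0,0,0,1.2, -2.74,-4.28,0,0,0,0,1.2, -3.33,-4.57,0,0,0,0,1.2, -3.95,-4.79,0,0,0,0,1.2
to a=5.48: -0.64,-0.15,0,0,0,0,1.2, -1.3,-0.22,0,0,0,0,1.2, -1.96,-0.2,0,0,0,0,1.2, -2.61,-0.11,0,0,0,0,1.2, -3.25,0.06,0,0,0
[... 444 characters left out ...]
2, 1.85,1.85,0,0,0,0,1.2, 2.43,2.15,0,0,0,0,1.2, 3.05,2.39,0,0,0,0,1.2, 3.69,2.55,0,0,0,0,1.2, 4.35,2.63,0,0,0,0,1.2, 5,2.63,0,0,0,0,1.2, 5.66,2.55,0,0,0,0,1.2
to a=9.08: 0.64,-0.15,0,0,0,0,1.2, 1.26,-0.38,0,0,0,0,1.2, 1.85,-0.68,0,0,0,0,1.2, 2.39,-1.05,0,0,0,0,1.2, 2.89,-1.49,0,0,0,0,1.2, 3.33,-1.98,0,0,0,0,1.2, 3.71,-2.52,0,0,0,0,1.2, 4.02,-3.1,0,0,0,0,1.2, 4.26,-3.71,0,0,0,0,1.2, 4.43,-4.35,0,0,0,0,1.2
to a=10.28: 0.09,-0.65,0,0,0,0,1.2, 0.1,-1.31,0,0,0,0,1.2, 0.03,-1.97,0,0,0,0,1.2, -0.12,-2.61,0,0,0,0,1.2, -0.34,-3.23,0,0,0,0,1.2, -0.64,-3.82,0,0,0,0,1.2, -1,-4.37,0,0,0,0,1.2, -1.43,-4.87,0,0,0,0,1.2, -1.92,-5.32,0,0,0,0,1.2, -2.45,-5.71,0,0,0,0,1.2
[ 585.165 -203.   ] 10.27999999999999
```

Call:
send_rows(
  series=[0.09,0.17,0,0,0,0,1.2,0.02,0.6,0,0,0,0,1.2,-0.03,1.26,0,0,0,0,1.2,0.01,1.92,0,0,0,0,1.2,0.12,2.57,0,0,0,0,1.2,0.31,3.2,0,0,0,0,1.2,0.57,3.8,0,0,0,0,1.2,0.91,4.37,0,0,0,0,1.2,1.3,4.9,0,0,0,0,1.2,1.76,5.37,0,0,0,0,1.2],
  grip_force=55,
)

```text
time_s: 14.43
tcp_pos: [518.7, -117.2, 108.8]
eef_rot: [0.191, 1.566, -1.529]
ft_force: [0.6, -9.6, 1.6]
gripper_width: 18.0
```

Call:
send_rows(
  series=[0.52,0.42,0,0,0,0,1.2,1.08,0.77,0,0,0,0,1.2,1.67,1.05,0,0,0,0,1.2,2.3,1.25,0,0,0,0,1.2,2.94,1.39,0,0,0,0,1.2,3.6,1.44,0,0,0,0,1.2,4.26,1.41,0,0,0,0,1.2,4.91,1.31,0,0,0,0,1.2,5.55,1.13,0,0,0,0,1.2,6.15,0.87,0,0,0,0,1.2],
)

```text
time_s: 15.27
tcp_pos: [574.5, -105.7, 108.5]
eef_rot: [-1.574, 1.557, 2.99]
ft_force: [-13.2, 0.3, 15.7]
gripper_width: 18.4
```

Call:
send_rows(
  series=[0.58,-0.33,0,0,0,0,1.2,1.11,-0.72,0,0,0,0,1.2,1.58,-1.18,0,0,0,0,1.2,2,-1.69,0,0,0,0,1.2,2.36,-2.24,0,0,0,0,1.2,2.65,-2.83,0,0,0,0,1.2,2.86,-3.46,0,0,0,0,1.2,3,-4.1,0,0,0,0,1.2,3.06,-4.76,0,0,0,0,1.2,3.04,-5.42,0,0,0,0,1.2],
)

```text
time_s: 16.1
tcp_pos: [611.1, -155.7, 108.9]
eef_rot: [-3.082, 1.562, 1.482]
ft_force: [3.9, 8.3, 4.1]
gripper_width: 18.2
```

Call:
send_rows(
  series=[-0.1,-0.65,0,0,0,0,1.2,-0.27,-1.29,0,0,0,0,1.2,-0.52,-1.9,0,0,0,0,1.2,-0.84,-2.47,0,0,0,0,1.2,-1.23,-3.01,0,0,0,0,1.2,-1.68,-3.49,0,0,0,0,1.2,-2.18,-3.92,0,0,0,0,1.2,-2.74,-4.28,0,0,0,0,1.2,-3.33,-4.57,0,0,0,0,1.2,-3.95,-4.79,0,0,0,0,1.2],
)

```text
time_s: 16.93
tcp_pos: [569.2, -211.0, 108.8]
eef_rot: [-0.622, 1.566, -2.343]
ft_force: [-4.8, -5.9, 5.3]
gripper_width: 18.4
```

Call:
send_rows(
  series=[-0.64,-0.15,0,0,0,0,1.2,-1.3,-0.22,0,0,0,0,1.2,-1.96,-0.2,0,0,0,0,1.2,-2.61,-0.11,0,0,0,0,1.2,-3.25,0.06,0,0,0,0,1.2,-3.86,0.3,0,0,0,0,1.2,-4.44,0.61,0,0,0,0,1.2,-4.98,1,0,0,0,0,1.2,-5.47,1.44,0,0,0,0,1.2,-5.9,1.94,0,0,0,0,1.2],
)

```text
time_s: 17.77
tcp_pos: [511.1, -189.3, 108.8]
eef_rot: [-1.176, 1.57, -2.897]
ft_force: [-0.2, -3.4, 4.6]
gripper_width: 18.1
```

Call:
send_rows(
  series=[-0.36,0.55,0,0,0,0,1.2,-0.66,1.13,0,0,0,0,1.2,-0.89,1.75,0,0,0,0,1.2,-1.04,2.4,0,0,0,0,1.2,-1.12,3.05,0,0,0,0,1.2,-1.11,3.71,0,0,0,0,1.2,-1.03,4.36,0,0,0,0,1.2,-0.87,5,0,0,0,0,1.2,-0.63,5.62,0,0,0,0,1.2,-0.32,6.2,0,0,0,0,1.2],
)

```text
time_s: 18.6
tcp_pos: [509.6, -128.2, 108.7]
eef_rot: [0.75, 1.568, -0.97]
ft_force: [2.7, -6.6, 4.8]
gripper_width: 17.9
```

Call:
send_rows(
  series=[0.37,0.54,0,0,0,0,1.2,0.81,1.04,0,0,0,0,1.2,1.31,1.47,0,0,0,0,1.2,1.85,1.85,0,0,0,0,1.2,2.43,2.15,0,0,0,0,1.2,3.05,2.39,0,0,0,0,1.2,3.69,2.55,0,0,0,0,1.2,4.35,2.63,0,0,0,0,1.2,5,2.63,0,0,0,0,1.2,5.66,2.55,0,0,0,0,1.2],
)

```text
time_s: 19.43
tcp_pos: [561.5, -102.7, 108.5]
eef_rot: [-1.294, 1.561, -3.014]
ft_force: [-12.0, -4.2, 15.6]
gripper_width: 17.7
```

Call:
send_rows(
  series=[0.64,-0.15,0,0,0,0,1.2,1.26,-0.38,0,0,0,0,1.2,1.85,-0.68,0,0,0,0,1.2,2.39,-1.05,0,0,0,0,1.2,2.89,-1.49,0,0,0,0,1.2,3.33,-1.98,0,0,0,0,1.2,3.71,-2.52,0,0,0,0,1.2,4.02,-3.1,0,0,0,0,1.2,4.26,-3.71,0,0,0,0,1.2,4.43,-4.35,0,0,0,0,1.2],
)

```text
time_s: 20.27
tcp_pos: [608.0, -139.4, 108.6]
eef_rot: [-2.566, 1.559, 1.998]
ft_force: [-2.7, 9.7, 12.6]
gripper_width: 18.0
```

Call:
send_rows(
  series=[0.09,-0.65,0,0,0,0,1.2,0.1,-1.31,0,0,0,0,1.2,0.03,-1.97,0,0,0,0,1.2,-0.12,-2.61,0,0,0,0,1.2,-0.34,-3.23,0,0,0,0,1.2,-0.64,-3.82,0,0,0,0,1.2,-1,-4.37,0,0,0,0,1.2,-1.43,-4.87,0,0,0,0,1.2,-1.92,-5.32,0,0,0,0,1.2,-2.45,-5.71,0,0,0,0,1.2],
)

```text
time_s: 21.1
tcp_pos: [584.2, -204.9, 108.8]
eef_rot: [-0.338, 1.567, -2.059]
ft_force: [-2.2, -5.7, 8.2]
gripper_width: 18.1
```

Run:
```python
from wind import *
cmd=np.array([585.165,-203.]);a=10.28
cmd,a=rows(cmd,a,[.12,.11,.1,.1,.09,.09,.08,.08,.07,.06])
for n in (.045,.03,.02,.02,.02): cmd,a=rows(cmd,a,[n]*10);print(cmd)
```

```text
to a=11.18: -0.58,-0.31,0,0,0,0,1.2, -1.14,-0.54,0,0,0,0,1.2, -1.67,-0.7,0,0,0,0,1.2, -2.21,-0.8,0,0,0,0,1.2, -2.7,-0.84,0,0,0,0,1.2, -3.19,-0.84,0,0,0,0,1.2, -3.63,-0.81,0,0,0,0,1.2, -4.07,-0.73,0,0,0,0,1.2, -4.44,-0.64,0,0,0,0,1.2, -4.75,-0.54,0,0,0,0,1.2
to a=11.63: -0.24,0.08,0,0,0,0,1.2, -0.46,0.18,0,0,0,0,1.2, -0.69,0.29,0,0,0,0,1.2, -0.91,0.4,0,0,0,0,1.2, -1.12,0.53,0,0,0,0,1.2, -1.32,0.67,0,0,0,0,1.2, -1.53,0.81,0,0,0,0,1.2, -1.72,0.97,0,0,0,0,1.2, -1.91,1.13,0,0,0,0,1.2, -2.08,1.3,0,0,0,0,1.2
[ 516.865 -195.4  ]
to a=11.93: -0.12,0.12,0,0,0,0,1.2, -0.23,0.24,0,0,0,0,1.2, -0.34,0.36,0,0,0,0,1.2, -0.44,0.49,0,0,0,0,1.2, -0.54,0.62,0,0,0,0,1.2, -0.64,0.76,0,0,0,0,1.2, -0.73,0.9,0,0,0,0,1.2, -0.82,1.04,0,0,0,0,1.2, -0.9,1.18,0,0,0,0,1.2, -0.98,1.32,0,0,0,0,1.2
[ 507.065 -182.2  ]
to a=12.13: -0.05,0.1,0,0,0,0,1.2, -0.1,0.2,0,0,0,0,1.2, -0.15,0.3,0,0,0,0,1.2, -0.19,0.4,0,0,0,0,1.2, -0.23,0.5,0,0,0,0,1.2, -0.27,0.6,0,0,0,0,1.2, -0.31,0.71,0,0,0,0,1.2, -0.35,0.81,0,0,0,0,1.2, -0.38,0.91,0,0,0,0,1.2, -0.41,1.02,0,0,0,0,1.2
[ 502.965 -172.   ]
to a=12.33: -0.03,0.11,0,0,0,0,1.2, -0.06,0.21,0,0,0,0,1.2, -0.09,0.32,0,0,0,0,1.2, -0.11,0.43,0,0,0,0,1.2, -0.13,0.53,0,0,0,0,1.2, -0.15,0.64,0,0,0,0,1.2, -0.17,0.75,0,0,0,0,1.2, -0.18,0.86,0,0,0,0,1.2, -0.2,0.97,0,0,0,0,1.2, -0.21,1.08,0,0,0,0,1.2
[ 500.865 -161.2  ]
to a=12.53: -0,0.11,0,0,0,0,1.2, -0.01,0.22,0,0,0,0,1.2, -0.01,0.33,0,0,0,0,1.2, -0.02,0.44,0,0,0,0,1.2, -0.02,0.55,0,0,0,0,1.2, -0.01,0.66,0,0,0,0,1.2, -0.01,0.77,0,0,0,0,1.2, -0,0.88,0,0,0,0,1.2, 0.01,0.99,0,0,0,0,1.2, 0.02,1.1,0,0,0,0,1.2
[ 501.065 -150.2  ]
```

Call:
send_rows(
  series=[-0.58,-0.31,0,0,0,0,1.2,-1.14,-0.54,0,0,0,0,1.2,-1.67,-0.7,0,0,0,0,1.2,-2.21,-0.8,0,0,0,0,1.2,-2.7,-0.84,0,0,0,0,1.2,-3.19,-0.84,0,0,0,0,1.2,-3.63,-0.81,0,0,0,0,1.2,-4.07,-0.73,0,0,0,0,1.2,-4.44,-0.64,0,0,0,0,1.2,-4.75,-0.54,0,0,0,0,1.2],
)

```text
time_s: 21.93
tcp_pos: [535.6, -208.7, 108.7]
eef_rot: [-1.364, 1.567, -3.085]
ft_force: [-3.2, -2.7, 9.4]
gripper_width: 17.9
```

Call:
send_rows(
  series=[-0.24,0.08,0,0,0,0,1.2,-0.46,0.18,0,0,0,0,1.2,-0.69,0.29,0,0,0,0,1.2,-0.91,0.4,0,0,0,0,1.2,-1.12,0.53,0,0,0,0,1.2,-1.32,0.67,0,0,0,0,1.2,-1.53,0.81,0,0,0,0,1.2,-1.72,0.97,0,0,0,0,1.2,-1.91,1.13,0,0,0,0,1.2,-2.08,1.3,0,0,0,0,1.2],
)

```text
time_s: 22.77
tcp_pos: [516.1, -195.3, 108.7]
eef_rot: [-1.429, 1.569, 3.133]
ft_force: [-1.4, -2.1, 8.7]
gripper_width: 17.8
```

```bash
cat > fs.py <<'E'
import numpy as np,sys
C0=np.array([555.7,-156.5]);y=-.1506
def an(p,f,turn):
    d=np.array(p)-C0;th=np.arctan2(d[1],d[0]);a=(np.pi+y)-th
    a=(a+np.pi)%(2*np.pi)-np.pi+2*np.pi*turn
    t=np.array([d[1],-d[0]])/np.hypot(*d)   # clockwise tangent
    print("a=%.3f r=%.1f needed tang F=%.1f rad F=%.1f base=%.1f"%(a,np.hypot(*d),-t@f,d@f/np.hypot(*d),11*(np.sin(a)-.5*np.sin(2*a))+3.6))
v=list(map(float,sys.argv[1:]))
an(v[:2],v[2:4],v[4])
E
for l in "518.7 -117.2 .6 -9.6 0" "574.5 -105.7 -13.2 .3 0" "611.1 -155.7 3.9 8.3 0" "569.2 -211 -4.8 -5.9 1" "511.1 -189.3 -.2 -3.4 1" "509.6 -128.2 2.7 -6.6 1" "561.5 -102.7 -12 -4.2 1" "608 -139.4 -2.7 9.7 1" "584.2 -204.9 -2.2 -5.7 2"; do python3 fs.py $l; done
```

```text
a=0.665 r=54.0 needed tang F=6.1 rad F=-7.4 base=5.0
a=1.775 r=54.2 needed tang F=12.5 rad F=-4.3 base=16.6
a=2.977 r=55.4 needed tang F=8.2 rad F=4.0 base=7.2
a=4.319 r=56.1 needed tang F=-6.1 rad F=4.6 base=-10.5
a=5.498 r=55.4 needed tang F=2.6 rad F=2.2 base=1.3
a=6.683 r=54.1 needed tang F=4.2 rad F=-5.8 base=3.9
a=7.811 r=54.1 needed tang F=11.5 rad F=-5.5 base=14.1
a=8.958 r=55.0 needed tang F=10.1 rad F=0.4 base=13.0
a=10.313 r=56.2 needed tang F=-4.8 rad F=3.8 base=-10.3
```

Call:
send_rows(
  series=[-0.12,0.12,0,0,0,0,1.2,-0.23,0.24,0,0,0,0,1.2,-0.34,0.36,0,0,0,0,1.2,-0.44,0.49,0,0,0,0,1.2,-0.54,0.62,0,0,0,0,1.2,-0.64,0.76,0,0,0,0,1.2,-0.73,0.9,0,0,0,0,1.2,-0.82,1.04,0,0,0,0,1.2,-0.9,1.18,0,0,0,0,1.2,-0.98,1.32,0,0,0,0,1.2],
)

```text
time_s: 23.6
tcp_pos: [506.9, -182.2, 108.7]
eef_rot: [-0.418, 1.571, -2.139]
ft_force: [1.0, -2.0, 7.6]
gripper_width: 18.4
```

```bash
sed -i 's/base=%.1f"%/base=%.1f"%/; s/11\*(np/7*(np/; s/555.7,-156.5/555.9,-157.3/' fs.py
python3 fs.py 535.6 -208.7 -3.2 -2.7 2;python3 fs.py 516.1 -195.3 -1.4 -2.1 2
python3 - <<'E'
from h import *
s=bot.sense();print(s['tcp_pos'],s['ft_force'])
import sys,subprocess
print(subprocess.run(["python3","fs.py",*map(str,[*s['tcp_pos'][:2],*s['ft_force'][:2],2])],capture_output=True,text=True).stdout)
E
```

```text
a=11.221 r=55.3 needed tang F=-2.0 rad F=3.7 base=-1.7
a=11.654 r=55.0 needed tang F=0.6 rad F=2.5 base=1.4
[ 506.90808808 -182.21910086  108.72679967] [ 0.95130955 -2.01656349  7.55591667]
a=11.945 r=55.0 needed tang F=2.2 rad F=0.1 base=2.8
```

Force still matches the free-running baseline, so there is no contact yet. I continue slowly, one call at a time.

Call:
send_rows(
  series=[-0.05,0.1,0,0,0,0,1.2,-0.1,0.2,0,0,0,0,1.2,-0.15,0.3,0,0,0,0,1.2,-0.19,0.4,0,0,0,0,1.2,-0.23,0.5,0,0,0,0,1.2,-0.27,0.6,0,0,0,0,1.2,-0.31,0.71,0,0,0,0,1.2,-0.35,0.81,0,0,0,0,1.2,-0.38,0.91,0,0,0,0,1.2,-0.41,1.02,0,0,0,0,1.2],
)

```text
time_s: 24.43
tcp_pos: [503.1, -172.2, 108.7]
eef_rot: [0.756, 1.57, -0.965]
ft_force: [-0.5, -3.1, 6.1]
gripper_width: 17.8
```

Call:
send_rows(
  series=[-0.03,0.11,0,0,0,0,1.2,-0.06,0.21,0,0,0,0,1.2,-0.09,0.32,0,0,0,0,1.2,-0.11,0.43,0,0,0,0,1.2,-0.13,0.53,0,0,0,0,1.2,-0.15,0.64,0,0,0,0,1.2,-0.17,0.75,0,0,0,0,1.2,-0.18,0.86,0,0,0,0,1.2,-0.2,0.97,0,0,0,0,1.2,-0.21,1.08,0,0,0,0,1.2],
)

```text
time_s: 25.27
tcp_pos: [501.3, -161.6, 108.8]
eef_rot: [0.918, 1.569, -0.803]
ft_force: [1.0, -3.5, 6.0]
gripper_width: 18.4
```

Call:
send_rows(
  series=[0,0.11,0,0,0,0,1.2,-0.01,0.22,0,0,0,0,1.2,-0.01,0.33,0,0,0,0,1.2,-0.02,0.44,0,0,0,0,1.2,-0.02,0.55,0,0,0,0,1.2,-0.01,0.66,0,0,0,0,1.2,-0.01,0.77,0,0,0,0,1.2,0,0.88,0,0,0,0,1.2,0.01,0.99,0,0,0,0,1.2,0.02,1.1,0,0,0,0,1.2],
)

```text
time_s: 26.1
tcp_pos: [501.3, -152.9, 108.8]
eef_rot: [0.284, 1.565, -1.437]
ft_force: [1.1, -9.1, 4.3]
gripper_width: 18.2
```

Run:
```python
from wind import *
cmd=np.array([501.065,-150.2]);a=12.53
for n in (.015,)*4: cmd,a=rows(cmd,a,[n]*10);print(cmd)
```

```text
to a=12.68: 0.01,0.08,0,0,0,0,1.2, 0.02,0.16,0,0,0,0,1.2, 0.03,0.24,0,0,0,0,1.2, 0.05,0.32,0,0,0,0,1.2, 0.06,0.4,0,0,0,0,1.2, 0.08,0.49,0,0,0,0,1.2, 0.1,0.57,0,0,0,0,1.2, 0.11,0.65,0,0,0,0,1.2, 0.13,0.73,0,0,0,0,1.2, 0.15,0.81,0,0,0,0,1.2
[ 502.565 -142.1  ]
to a=12.83: 0.03,0.08,0,0,0,0,1.2, 0.05,0.16,0,0,0,0,1.2, 0.07,0.23,0,0,0,0,1.2, 0.1,0.31,0,0,0,0,1.2, 0.13,0.39,0,0,0,0,1.2, 0.15,0.47,0,0,0,0,1.2, 0.18,0.54,0,0,0,0,1.2, 0.21,0.62,0,0,0,0,1.2, 0.25,0.7,0,0,0,0,1.2, 0.28,0.77,0,0,0,0,1.2
[ 505.365 -134.4  ]
to a=12.98: 0.03,0.08,0,0,0,0,1.2, 0.07,0.15,0,0,0,0,1.2, 0.1,0.23,0,0,0,0,1.2, 0.14,0.3,0,0,0,0,1.2, 0.18,0.37,0,0,0,0,1.2, 0.22,0.45,0,0,0,0,1.2, 0.26,0.52,0,0,0,0,1.2, 0.3,0.59,0,0,0,0,1.2, 0.34,0.66,0,0,0,0,1.2, 0.39,0.73,0,0,0,0,1.2
[ 509.265 -127.1  ]
to a=13.13: 0.04,0.07,0,0,0,0,1.2, 0.09,0.14,0,0,0,0,1.2, 0.13,0.21,0,0,0,0,1.2, 0.18,0.27,0,0,0,0,1.2, 0.23,0.34,0,0,0,0,1.2, 0.28,0.41,0,0,0,0,1.2, 0.33,0.47,0,0,0,0,1.2, 0.38,0.54,0,0,0,0,1.2, 0.43,0.6,0,0,0,0,1.2, 0.49,0.66,0,0,0,0,1.2
[ 514.165 -120.5  ]
```

F rose to 9.1 N, 5.5 N above the baseline, so the plunger is met and pushed in about 0.4 mm. I go on in small steps.

Call:
send_rows(
  series=[0.01,0.06,0,0,0,0,1.2,0.02,0.12,0,0,0,0,1.2,0.03,0.18,0,0,0,0,1.2,0.04,0.24,0,0,0,0,1.2,0.05,0.3,0,0,0,0,1.2,0.05,0.3,0,0,0,0,1.2,0.05,0.3,0,0,0,0,1.2,0.05,0.3,0,0,0,0,1.2,0.05,0.3,0,0,0,0,1.2,0.05,0.3,0,0,0,0,1.2],
)

```text
time_s: 26.93
tcp_pos: [501.6, -150.3, 108.8]
eef_rot: [0.208, 1.565, -1.513]
ft_force: [0.5, -10.5, 4.9]
gripper_width: 18.3
```

```bash
cat > st.py <<'E'
from h import *
import subprocess
s=bot.sense();print(s['tcp_pos'],s['ft_force'])
print(subprocess.run(["python3","fs.py",*map(str,[*s['tcp_pos'][:2],*s['ft_force'][:2],2])],capture_output=True,text=True).stdout)
E
python3 st.py; python3 fs.py 501.3 -161.6 1 -3.5 2;python3 fs.py 501.3 -152.9 1.1 -9.1 2
```

```text
[ 501.62123198 -150.26419041  108.76772667] [  0.477721   -10.52093448   4.90829736]
a=12.545 r=54.7 needed tang F=10.4 rad F=-1.8 base=3.6

a=12.337 r=54.8 needed tang F=3.6 rad F=-0.7 base=3.6
a=12.496 r=54.8 needed tang F=9.0 rad F=-1.8 base=3.6
```

Call:
send_rows(
  series=[0.01,0.05,0,0,0,0,1.2,0.02,0.1,0,0,0,0,1.2,0.03,0.15,0,0,0,0,1.2,0.04,0.2,0,0,0,0,1.2,0.04,0.22,0,0,0,0,1.2,0.04,0.22,0,0,0,0,1.2,0.04,0.22,0,0,0,0,1.2,0.04,0.22,0,0,0,0,1.2,0.04,0.22,0,0,0,0,1.2,0.04,0.22,0,0,0,0,1.2],
)

```text
time_s: 27.77
tcp_pos: [501.9, -148.4, 108.8]
eef_rot: [0.16, 1.564, -1.561]
ft_force: [-0.0, -10.9, 4.8]
gripper_width: 18.0
```

```bash
python3 st.py
```

```text
[ 501.88898462 -148.40062482  108.76020471] [-4.18398825e-03 -1.08770984e+01  4.82370097e+00]
a=12.579 r=54.7 needed tang F=10.7 rad F=-1.8 base=3.6
```

Call:
send_rows(
  series=[0,-0.05,0,0,0,0,1.2,0,-0.1,0,0,0,0,1.2,0,-0.15,0,0,0,0,1.2,0,-0.18,0,0,0,0,1.2,0,-0.18,0,0,0,0,1.2,0,-0.18,0,0,0,0,1.2,0,-0.18,0,0,0,0,1.2,0,-0.18,0,0,0,0,1.2,0,-0.18,0,0,0,0,1.2,0,-0.18,0,0,0,0,1.2],
)

```text
time_s: 28.6
tcp_pos: [501.9, -148.5, 108.7]
eef_rot: [0.127, 1.567, -1.594]
ft_force: [-0.6, -6.6, 5.8]
gripper_width: 18.0
```

```bash
python3 st.py
```

```text
[ 501.86647973 -148.53274033  108.73043046] [-0.5509106  -6.60242448  5.79835215]
a=12.577 r=54.7 needed tang F=6.6 rad F=-0.5 base=3.6
```

Call:
send_rows(
  series=[0,-0.04,0,0,0,0,1.2,0,-0.08,0,0,0,0,1.2,0,-0.11,0,0,0,0,1.2,0,-0.11,0,0,0,0,1.2,0,-0.11,0,0,0,0,1.2,0,-0.11,0,0,0,0,1.2,0,-0.11,0,0,0,0,1.2,0,-0.11,0,0,0,0,1.2,0,-0.11,0,0,0,0,1.2,0,-0.11,0,0,0,0,1.2],
)

```text
time_s: 29.43
tcp_pos: [501.8, -148.6, 108.7]
eef_rot: [0.021, 1.569, -1.699]
ft_force: [0.3, -3.3, 7.3]
gripper_width: 18.4
```

```bash
python3 st.py
```

```text
[ 501.84418282 -148.61328597  108.7092524 ] [ 0.34877451 -3.33821741  7.26869329]
a=12.575 r=54.7 needed tang F=3.2 rad F=-0.9 base=3.6
```

Call:
send_rows(
  series=[0,-0.03,0,0,0,0,1.2,0,-0.06,0,0,0,0,1.2,0,-0.08,0,0,0,0,1.2,0,-0.08,0,0,0,0,1.2,0,-0.08,0,0,0,0,1.2,0,-0.08,0,0,0,0,1.2,0,-0.08,0,0,0,0,1.2,0,-0.08,0,0,0,0,1.2,0,-0.08,0,0,0,0,1.2,0,-0.08,0,0,0,0,1.2],
)

```text
time_s: 30.27
tcp_pos: [501.8, -149.0, 108.7]
eef_rot: [-0.285, 1.57, -2.006]
ft_force: [0.2, -3.2, 7.5]
gripper_width: 18.0
```

```bash
python3 st.py
```

```text
[ 501.79183235 -149.00921854  108.70557439] [ 0.23469938 -3.19973221  7.46686722]
a=12.568 r=54.7 needed tang F=3.1 rad F=-0.7 base=3.6
```

Call:
send_rows(
  series=[0,0.1,0,0,0,0,1.2,0,0.2,0,0,0,0,1.2,0,0.3,0,0,0,0,1.2,0.01,0.38,0,0,0,0,1.2,0.02,0.42,0,0,0,0,1.2,0.02,0.45,0,0,0,0,1.2,0.02,0.45,0,0,0,0,1.2,0.02,0.45,0,0,0,0,1.2,0.02,0.45,0,0,0,0,1.2,0.02,0.45,0,0,0,0,1.2],
)

```text
time_s: 31.1
tcp_pos: [502.0, -147.7, 108.8]
eef_rot: [0.144, 1.564, -1.577]
ft_force: [-0.6, -11.3, 4.6]
gripper_width: 18.1
```

```bash
python3 st.py
```

```text
[ 502.04403257 -147.68551099  108.78613651] [ -0.63501932 -11.29170807   4.63030767]
a=12.592 r=54.7 needed tang F=11.2 rad F=-1.4 base=3.6
```

Call:
send_rows(
  series=[0,-0.08,0,0,0,0,1.2,0,-0.16,0,0,0,0,1.2,0,-0.2,0,0,0,0,1.2,0,-0.2,0,0,0,0,3.6,0,-0.2,0,0,0,0,3.6,0,-0.2,0,0,0,0,3.6,0,-0.2,0,0,0,0,3.6,0,-0.2,0,0,0,0,3.6,0,-0.2,0,0,0,0,3.6,0,-0.2,0,0,0,0,3.6],
)

```text
time_s: 31.93
tcp_pos: [501.9, -145.8, 107.8]
eef_rot: [-2.005, 1.57, 2.558]
ft_force: [0.2, 0.0, 0.9]
gripper_width: 35.8
```

Call:
send_rows(
  series=[0,0,1,0,0,0,3.6,0,0,3,0,0,0,3.6,0,0,6,0,0,0,3.6,0,0,9,0,0,0,3.6,0,0,11,0,0,0,3.6,-1,-2,12,0,0,0,3.6,-3,-5,12,0,0,0,3.6,-6,-8,12,0,0,0,3.6,-8,-10,12,0,0,0,3.6,-9,-11,12,0,0,0,3.6],
)

```text
time_s: 32.77
tcp_pos: [410.2, -258.3, 229.3]
eef_rot: [0.18, 1.569, -1.544]
ft_force: [1.0, -0.0, 0.5]
gripper_width: 35.7
```

Run:
```python
from h import *
from ov import W
v=[568.5,-67.5,-.1506];o=[]
ims={n:bot.grab_frame(n) for n in C}
C0=np.array([555.9,-157.3])
for n,(u0,v0,w,h) in (("top",(215,140,145,75)),("scene",(170,160,145,110))):
    np.save(n+"2.npy",ims[n])
    k=5;a=cv2.resize(ims[n][v0:v0+h,u0:u0+w],None,fx=k,fy=k,interpolation=cv2.INTER_CUBIC)
    for ang,col in ((12.44,(0,0,255)),(12.59,(255,0,0))):
        l=np.array([-np.cos(ang),np.sin(ang)])*55;y=-.1506
        P=[*(C0+[np.cos(y)*l[0]-np.sin(y)*l[1],np.sin(y)*l[0]+np.cos(y)*l[1]])]
        p=((proj(n,[[*P,149],[*P,103]])+.5-[u0,v0])*k).astype(int)
        cv2.line(a,tuple(map(int,p[0])),tuple(map(int,p[1])),col,1)
    o.append(cv2.resize(a,None,fx=.65,fy=.65,interpolation=cv2.INTER_AREA))
for n,(u0,v0,w,h) in (("top",(320,170,35,40)),("scene",(185,210,35,40))):
    h2=cv2.inRange(ims[n][v0:v0+h,u0:u0+w],(0,0,0),(45,45,45));print(n,np.argwhere(h2)[:,::-1].mean(0)+[u0,v0],h2.sum()//255)
cv2.imwrite("pics/fin.png",np.vstack(o));print(bot.sense()['tcp_pos'])
```

```text
top [324.16666667 199.11111111] 18
scene [206.89855072 228.15942029] 69
[ 410.97324676 -257.78391188  229.12605634]
```

View pics/fin.png

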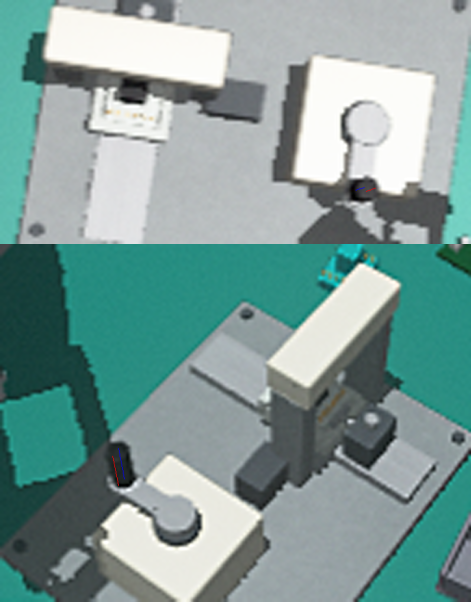

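The carrier is in the tray under the portal and the crank is near a whole turn. Next I check numerically whether the crank moved after release.

```bash
cat > ck.py <<'E'
from h import *
C0=np.array([555.9,-157.3]);y=-.1506
def H(ang,z):
    l=np.array([-np.cos(ang),np.sin(ang)])*55;return [*(C0+[np.cos(y)*l[0]-np.sin(y)*l[1],np.sin(y)*l[0]+np.cos(y)*l[1]]),z]
def obs(im,ang):
    u,v=proj("scene",[H(ang,127)])[0].astype(int);b=np.zeros(im.shape[:2],bool);b[v-14:v+15,u-10:u+11]=1
    m=(im.max(2)<48)&b;n,l,s,c=cv2.connectedComponentsWithStats(m.astype(np.uint8));i=1+np.argmax(s[1:,4]);return c[i],s[i,4]
def est(im,g,bias=0):
    c,k=obs(im,g);A=np.arange(g-.6,g+.6,.005);P=proj("scene",[H(a,127) for a in A])+bias
    e=np.hypot(*(P-c).T);i=e.argmin();return c,k,A[i],e[i]
s0=np.load("scene0.npy");c0,k0=obs(s0,-.4);bias=c0-proj("scene",[H(-.383,127)])[0];print("bias",bias,k0)
print(est(np.load("scene2.npy"),12.5,bias))
for t in range(2): print(est(bot.grab_frame("scene"),12.5,bias))
E
python3 ck.py; python3 fs.py 502.6 -170.1 0 0 0
```

```text
bias [0.73025048 0.39033245] 71
(array([206.77631579, 227.84210526]), np.int32(76), np.float64(12.5400000000001), np.float64(0.34108338481605643))
(array([206.77027027, 227.81081081]), np.int32(74), np.float64(12.5400000000001), np.float64(0.3677303834924172))
(array([206.68421053, 227.72368421]), np.int32(76), np.float64(12.5400000000001), np.float64(0.4901473331753911))
a=-0.386 r=54.8 needed tang F=0.0 rad F=0.0 base=3.4
```

Run:
```python
from cell import bot
s=bot.sense();print(s['tcp_pos'],s['ft_force'],s['time_s']);print(bot.hand_in())
```

```text
[ 412.47481534 -256.15425996  228.84824023] [ 0.16262344  0.68088489 -0.29690676] 32.9667
the job is handed in; nothing more can be done
None
```

I set the pin carrier down in the pocket, let go of it, wound the crank about two turns and let go with the plunger pushed in about 1 mm. The job was handed in at 33 s. Whether the plunger stayed at that depth after I let go is not certain.

**Carrier:** It met the pocket floor at 59.4 mm tool height against 58.5 mm expected. The pictures showed it square in the tray. A rough triangulation put it about 2.7 mm high, which is within that method's error, so I relied on the contact height.

**Winding:** I went from about −0.4 to 12.59 rad at no more than about 0.25 turn/s. The grip held through both heavy points.

**Plunger:** Contact showed as a force jump at about 12.43 rad. At 12.59 rad both force and angle gave about 1.0 mm of push.

**Checks that disagreed:**
- **Back-drive:** While unloading before release, the crank crept back by about 0.01 rad once the holding force fell to about 3 N. I wound it forward again to 12.59 rad and let go there.
- **After release:** The camera put the crank at about 12.54 rad, give or take 0.05, and steady. That suggests it settled back slightly, leaving the plunger in by roughly 0.7 mm.

The arm ended clear of everything, and I did not touch the other things on the bench.

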